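Third hand: hold the cane gouging bed in its corner while it is screwed down

ROBOT

A 7-joint arm with a two-finger parallel gripper is mounted at the origin on the work surface. World frame = base frame: x ahead of the robot, y to its left, z up, the work surface at z = 0. Lengths are in mm, angles in rad, forces in N, time in s.
With the tool pointing down it reaches from about 425 to 875 mm from the base axis. Payload 9.9 kg.
Tool frame: the origin (TCP) lies midway between the tips of the shut fingers; the grasp point (between the pads) lies arm.grip_depth behind it (arm.grip_depth is the distance from the TCP to the grasp point, in mm); z points along the fingers, y is the line along which they close (so a half turn about z gives the same grasp; the last joint's range is limited). The gripper opens to 85 mm and grips with 20 to 120 N. Pads are 22 mm wide; open, the fingers measure 114 mm over their backs; the gripper's body (76 mm by 85 mm) begins 54 mm behind the grasp point. The pads swing forward as they close: fully open they stand 13 mm farther back than shut.
Start: joints at [1.079, 0.576, 0.025, 1.437, -0.015, 1.129, -0.057], TCP at [267.703, -619.648, 231.289] pointing down, gripper open.
Joint ranges: [-2.76, 2.76], [-0.34, 2.15], [-1.52, 1.57], [0.19, 2.46], [-1.09, 4.23], [0.17, 1.99], [-2.82, 2.82]. Speed limits (rad/s): [2.22, 2.22, 3.01, 3.01, 3.14, 3.14, 3.14].

INTERFACE

Orientations are given as a unit quaternion [x, y, z, w].
In Python, from bench import arm gives the robot as it stands.
- The arm moves only by the tool arm_command, never from a script. Its argument "steps" is a list that holds one entry, the list of rows, each a list of 5 numbers: the shift along the tool's x, y, z in cm, then the turn about the tool's z in degrees, then the finger opening in cm, from 0 to 8.54. A call has 1 to 5 rows; each row shifts and turns the commanded pose from where the row before left it, along the tool's axes as they then stand; what a row does not reach is not made up. A row lasts 1/10 s, in which the tool goes at most 50 mm and 8.59 degrees, less where a joint would pass 70% of its speed; a pose out of reach is approached as far as the arm can. A call is refused whole if a number of a shift passes 5 or a number of a turn 8.59, either way. A call with a gripper value outside its range is refused whole. The fingers move at their own pace and stop on an object; the grip force is fixed at half the most. Time passes only in rows, so rows that do not move let the fingers close. It gives the time, the measured TCP pose, the force, the opening and the grip force at its end, in the units of the state.
- arm.get_obs(): the state, without advancing time (a new reading comes with each control period).
- arm.grab_frame(name): name is "scene" or "top"; returns the picture (400x640x3 uint8, blue, green, red); there is no depth.
- arm.camera_model(name): a dict with "mtx" (3x3 intrinsics, pixels), "k1" (the pictures are not rectified: a ray, as slopes to the right and down, at radius r is drawn at 1 + k1 r^2 times it, then the intrinsics apply), "rvec" (rotation vector, rad) and "tvec" (3), from world to camera coordinates, as OpenCV has them. Camera axes: x right, y down, z forward; pixel columns grow to the right and rows downward; lengths in mm; the calibration is good to about 2 mm. A picture is of the moment at which its call begins. camera_model takes no time and is no camera call.
- arm.hand_in(): hands the job in; it is judged then, once.
The state is a dict: "time": time; "joints": joint angles; "qd": joint speeds; "joint_efforts": joint torques, N m; "ee_pos": TCP position; "orientation": TCP orientation; "contact_force": force on the tool from outside, world axes, zero at the start; "torque": the same for the moment, N m; "grip_width": opening from 0.0 (shut) to 1.0 (fully open); "gripper_force": force on a finger pad.
Only numpy, scipy, OpenCV 4.12 (cv2) and the standard library are available. Lean on these libraries where they do the work, as an engineer would, in place of code of your own. Each camera call takes 0.05 s, during which the arm holds its last target. There are 200 camera calls.

TASK

Swing the brass hold-down on the gouging bed shut over the cane until it rests in its fork, and only then slide the bed into the corner: its end up to the end stop and its long back edge flush against the fence. Press it against the fence with a steady push of about 12 N (no less than 6, no more than 20; never bump the fence with more than 45) and finish while still holding it like that, so that I can drive the screws. Leave the reed rack, hone, ferrule and calliper where they are, and keep the cane in its trough.

Things in the scene. Friction and masses are not known exactly. Their poses are not given: they have to be found in the camera images.
- bed: Loose gouging bed, 0.55 to 0.85 kg, its waxed underside sliding on the table (friction about 0.3). Pale maple base 124 (x) x 260 (y) x 15 mm with a dark walnut block along its middle. Origin: centre of the underside; x points to its back edge (62 mm away, goes to the fence), y to its left end (130 mm away), z up. Its right end (y = -130 mm) goes to the end stop. Screw holes at the corners.
- block (a point): Middle of the walnut block's top, 55 mm above the table, over the bed's origin. The block is 44 (x) x 240 (y) mm and stands on the base from 15 to 55 mm above the table, with 40 mm of bare base before and behind it: it can be gripped across its 44 mm from above. A trough 24 mm wide and 8 mm deep along its top holds the cane.
- hold_down (a joint): Angle of the brass hold-down bar, rad: 0 = shut, lying level across the trough in its fork (a hard stop); grows as the bar swings up and back, to 1.9; about 1.57 = upright. Starts standing open at 0.8 to 1.45. A stiff hinge: it stays where it is left, and moves with about 0.5 to 1 N at the tab.
- hold_down_hinge (a point): Hinge pin of the hold-down, fixed on the bed at (32, 75, 61.5) mm of the bed's frame, behind the block; its axis runs along the bed's y.
- tab (a point): Point on the outer (upper) face of the hold-down bar, 80 mm from the hinge pin, in the middle of its free tab. The bar is brass, 92 mm long from the pin, 12 mm wide, 5 mm thick. Shut, it points to the bed's -x (front), upper face 64 mm above the table.
- fork (a point): Middle of the brass fork in which the shut bar rests, at (-27.5, 75, 68) mm of the bed's frame: two cheeks, 8 mm long in x, 4 mm thick, 15 mm apart, up to 68 mm above the table, in front of the block. The shut bar's tab sticks out 28 mm in front of the fork. Like cheeks hold the hinge behind the block.
- cane_slip: Loose half-round slip of cane, 20 x 170 x 9.5 mm, 20 g, lying along the trough; origin under its middle, y along it. Starts with its origin 20 mm towards the left end of the bed's middle, 47 mm above the table; must stay in the trough.
- fence: Fixed beech batten 24 (x) x 330 (y) x 30 mm high with brass screws, screwed to the table beyond the bed. Origin: centre of the underside. x points away from the bed: the face that the bed goes to lies at x = -12 mm, so the bed is home when its origin is at x = -74 mm, y = -10 mm of this frame with its axes parallel.
- end_stop: Fixed beech batten 80 (x) x 24 (y) x 30 mm high at the right end of the fence, square to it, making the corner; its origin (centre of the underside) is at (-52, -152) mm of the fence's frame, same axes. The face that the bed's right end goes to is its +y face, 12 mm from the origin. Rigid, as the fence is.
- reed_rack: Walnut rack 90 x 180 x 24 mm with four cane reeds on brass staples lying in its slots, 0.4 kg; stands to the left; leave alone. Origin under its middle.
- hone: Round grey granite hone, 84 mm across, 20 mm high, on the right; leave alone. Origin under its middle.
- ferrule: Cream horn ferrule, a ring 30 mm across and 22 mm high, front right; leave alone. Origin under its middle.
- calliper: Steel calliper, 210 mm long, 9 mm high, lying along y beyond the fence; leave alone. Origin under its middle.
Things that resemble listed ones, but are neither listed nor needed, are in the scene too. There is more than one size of the cane_slip; the one meant has the size given above.

How it is judged (in metres and radians):
On the way, in this order (a step that is already met when the one before it is completed fails the run):
1. the hold-down is shut in its fork over the cane (value of joint hold_down below 0.06 rad and y of cane_slip in the frame of bed between 0 and 0.04 m and z of cane_slip in the frame of bed between 0.041 and 0.053 m), for 0.2 s.
2. the bed is home in the corner and pressed against the fence with 6 to 20 N (all of step 1 and x of bed in the frame of fence above -0.078 m and y of bed in the frame of fence between -0.014 and -0.003 m and angle between the x axis of bed and the x axis of fence, either way round below 0.025 rad and angle between bed's own z axis and vertical below 0.03 rad and contact force between bed and fence between 6 and 20 N and contact force between the fingers and bed above 3 N), for 0.5 s.
At the end, for the whole second after the job is handed in: Still held by the fingers, at rest and level: hold-down shut (under 0.06 rad), cane within 20 mm of its place, back edge within 4 mm of the fence and parallel within 0.025 rad, right end within 7 mm of the end stop, and 6 to 20 N on the fence throughout the last second (all of step 2 and linear speed of bed below 0.01 m/s); the arm keeps its last pose, push and grip.
It fails at once if the bed is slid more than 30 mm while the hold-down is still open (value of joint hold_down above 0.15 rad and distance of bed from where it was at the start of the episode above 0.03 m).
It fails at once if the bed bumps the fence with more than 45 N (contact force between bed and fence above 45 N).
It fails at once if the reed rack, hone, ferrule or calliper is moved by more than 20 mm (distance of any of reed_rack, hone, ferrule, calliper from where it was at the start of the episode above 0.02 m).
It also fails if it takes over 56 s, if anything falls off the work surface, if the arm or the gripper's body presses on something with over 40 N, if the wrist force passes 120 N, or if a joint passes its speed limit or range.

## Working session

There is one attempt and no reset: what is moved stays moved. The work goes in short steps, Python scripts to look and compute and a tool call to move; the robot and the scene stay as the last step left them, time stands still between calls to the robot, and variables do not carry over. Pictures are saved under pics/ and viewed, at most 10 in all, crops included, and the job is handed in when it is done.

Besides the shell and the picture viewer there is one more tool, called in YAML: its name, and indented under it one key for each argument. arm_command: Moves the arm, as the interface text tells. Its arguments: {"type":"object","properties":{"steps":{"type":"array","items":{"type":"array","items":{"type":"array","items":{"type":"number"}}}}},"required":["steps"]}

```bash
mkdir -p pics; ls
python3 - <<'E'
from bench import arm
import cv2
for n in("scene","top"):
    cv2.imwrite(f"pics/{n}0.png",arm.grab_frame(n)); print(arm.camera_model(n))
print(arm.get_obs(),arm.grip_depth)
E
```

```text
pics
{'mtx': array([[467.52004007,   0.        , 321.49139364],
       [  0.        , 467.52004007, 202.87747046],
       [  0.        ,   0.        ,   1.        ]]), 'k1': -0.04302508072898092, 'rvec': array([ 2.20270889,  0.69895331, -0.29412397]), 'tvec': array([-465.45048871, -139.43873037, 1362.66610408])}
{'mtx': array([[509.20570654,   0.        , 321.79788594],
       [  0.        , 509.20570654, 203.23559084],
       [  0.        ,   0.        ,   1.        ]]), 'k1': -0.14321264280624948, 'rvec': array([ 2.19085647, -2.15540308,  0.11371124]), 'tvec': array([  -6.55688474,  582.38658621, 1478.8281001 ])}
{'time': 0.1, 'joints': array([ 1.07921645,  0.57648299,  0.02482756,  1.43783143, -0.01499868,
        1.12899732, -0.05648813]), 'qd': array([ 0.00099006, -0.00206189,  0.00031895, -0.00194571,  0.00108112,
        0.00150366,  0.00046889]), 'joint_efforts': array([ 5.93277698e-03, -7.67303395e+01,  2.25800626e+00, -2.86605370e+01,
        1.58880948e-02,  8.53912672e-03,  2.11523889e-05]), 'ee_pos': array([ 267.53985443, -619.26817542,  230.50231987]), 'orientation': array([ 9.79279845e-01,  2.02510238e-01, -1.89549571e-04, -7.43646337e-04]), 'contact_force': array([ 0.51343524, -0.09023943,  0.1619941 ]), 'torque': array([-0.02069329,  0.03146367, -0.02998678]), 'gripper_force': 0.0, 'grip_width': 0.9963709475425708} 18.700000000000003
```

View pics/top0.png

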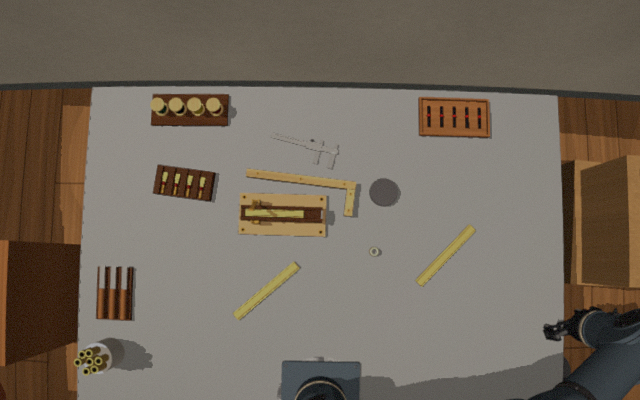

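View pics/scene0.png

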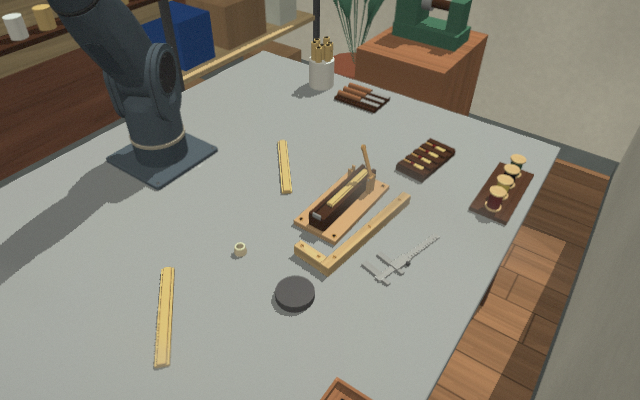

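The top view shows the bed centred near (283,215), the fence from (247,172) to (355,185), and the end stop near (350,200). The hone is at (384,192) and the ferrule at (374,251). The bed's cane lies in the trough from (245,212) to (303,214). The long yellow strips at (267,290) and (447,255) lie loose on the table, so they aren't the slip. I'll enlarge both views to confirm.

Run:
```python
import cv2,numpy as np
t=cv2.imread("pics/top0.png")[155:250,230:365]
s=cv2.imread("pics/scene0.png")[135:275,285:420]
cv2.imwrite("pics/c1.png",cv2.resize(t,(783,551),interpolation=cv2.INTER_CUBIC)) #x5.8
cv2.imwrite("pics/c2.png",cv2.resize(s,None,fx=4.2,fy=4.2,interpolation=cv2.INTER_CUBIC))
```

```text
(no output)
```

View pics/c1.png

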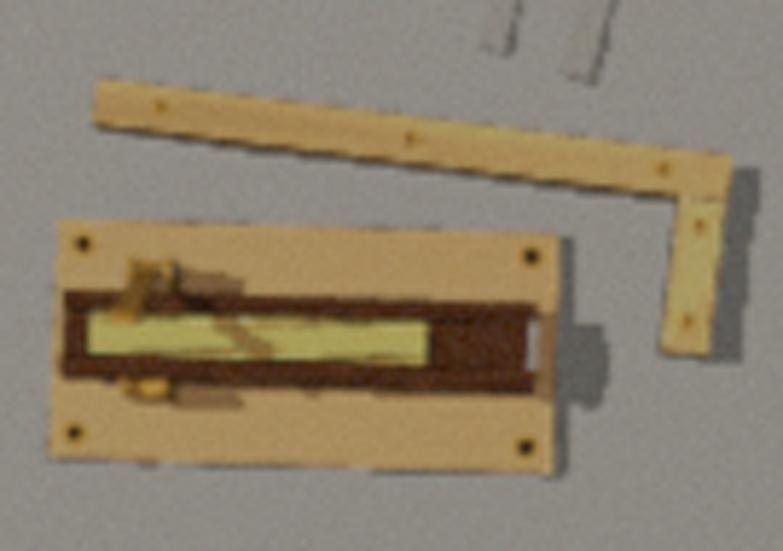

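View pics/c2.png

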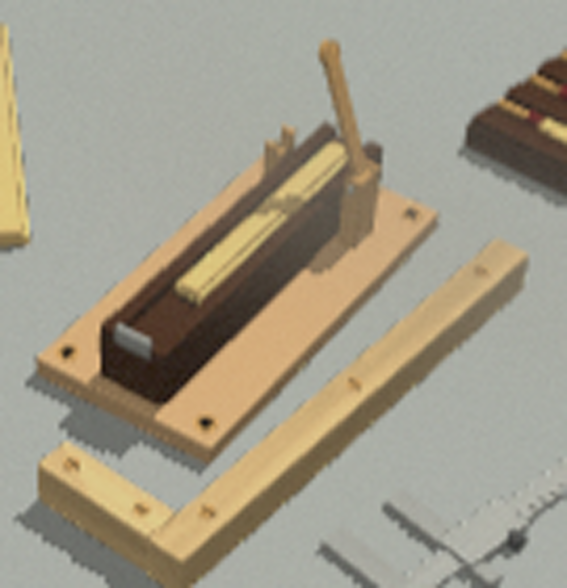

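```bash
cat > h.py <<'E'
import numpy as np,cv2
from bench import arm
from scipy.optimize import least_squares
from scipy.spatial.transform import Rotation as R
M={n:arm.camera_model(n) for n in("scene","top")}
def proj(n,P):
    m=M[n]; d=np.array([m['k1'],0,0,0,0.])
    return cv2.projectPoints(np.float64(P).reshape(-1,3),m['rvec'],m['tvec'],m['mtx'],d)[0].reshape(-1,2)
def T(p,L):
    L=np.float64(L).reshape(-1,3);c,s=np.cos(p[2]),np.sin(p[2])
    return np.c_[p[0]+c*L[:,0]-s*L[:,1],p[1]+s*L[:,0]+c*L[:,1],L[:,2]]
def fit(obs,p0):
    f=lambda p:np.concatenate([(proj(n,T(p,[l for l,_ in o]))-np.array([u for _,u in o])).ravel() for n,o in obs.items()])
    r=least_squares(f,p0,loss='soft_l1');return r.x,f(r.x).reshape(-1,2)
ct=lambda u,v:((u+.5)/5.8+230-.5,(v+.5)/5.8+155-.5)
cs=lambda u,v:((u+.5)/4.2+285-.5,(v+.5)/4.2+135-.5)
E
python3 - <<'E'
from h import *
np.set_printoptions(precision=3,suppress=True)
b,rb=fit({'top':[((62,130,15),ct(58,219)),((62,-130,15),ct(558,235)),((-62,-130,15),ct(554,470)),((-62,130,15),ct(52,457))],
 'scene':[((62,130,15),cs(437,215)),((62,-130,15),cs(208,455)),((-62,-130,15),cs(38,362))]},[600,60,0])
f,rf=fit({'top':[((12,165,30),ct(96,78)),((-12,165,30),ct(94,124)),((12,-164,30),ct(733,155)),((-92,-164,30),ct(708,355)),((-92,-140,30),ct(662,350)),((-12,-140,30),ct(680,200))],
 'scene':[((-12,165,30),cs(500,238)),((12,165,30),cs(527,257)),((-92,-140,30),cs(65,442)),((-92,-164,30),cs(40,465)),((12,-164,30),cs(175,560))]},[680,40,0])
print(b,rb,f,rf,sep='\n')
for a in np.arange(.7,1.6,.1):
    L=[32-92*np.cos(a),75,61.5+92*np.sin(a)]
    print(a.round(1),proj('scene',T(b,L)),proj('top',T(b,L)))
print(cs(330,46),ct(120,314))
d=T([0,0,-f[2]],[*(b[:2]-f[:2]),0]);print('bed in fence',d,b[2]-f[2])
o=arm.get_obs();print(R.from_quat(o['orientation']).as_matrix())
for nm,v,z in[('hone',(384,192),20),('ferr',(374,251),22)]:
    print(nm,least_squares(lambda p:proj('top',[*p,z])[0]-v,[600,0]).x)
E
```

```text
[550.112 119.976  -0.008]
[[ 0.267 -0.195]
 [ 0.625 -0.857]
 [ 0.347  0.073]
 [-0.314  0.072]
 [ 0.258 -0.472]
 [ 0.451 -0.803]
 [-1.093 -0.326]]
[655.343  66.873  -0.11 ]
[[ 0.382 -0.355]
 [-0.413 -0.405]
 [-0.066  0.068]
 [ 0.079  0.183]
 [-0.047  0.029]
 [ 0.107 -0.766]
 [-0.891 -0.083]
 [ 0.496 -0.571]
 [-0.361 -0.491]
 [-1.634 -0.312]
 [ 1.046  0.494]]
0.7 [[348.443 149.346]] [[252.278 223.945]]
0.8 [[350.669 148.003]] [[252.045 221.537]]
0.9 [[353.121 146.947]] [[251.849 218.892]]
1.0 [[355.777 146.196]] [[251.694 216.037]]
1.1 [[358.611 145.762]] [[251.583 213.005]]
1.2 [[361.597 145.656]] [[251.517 209.83 ]]
1.3 [[364.702 145.883]] [[251.496 206.549]]
1.4 [[367.894 146.447]] [[251.523 203.2  ]]
1.5 [[371.138 147.344]] [[251.596 199.823]]
(363.1904761904762, 145.57142857142858) (250.27586206896552, 208.72413793103448)
bed in fence [[-110.408   41.275    0.   ]] 0.1015664128191812
[[ 0.918  0.397 -0.001]
 [ 0.397 -0.918  0.001]
 [-0.    -0.002 -1.   ]]
hone [ 620.194 -182.762]
ferr [ 443.748 -153.705]
```

The fit is good to about 1 px. The bed is at (550,120) with yaw -0.008, and the fence is at (655,67) with yaw -0.11. The hold-down stands at about 1.23 rad. I'll move above the tab with the fingers shut.

arm_command:
  steps:
    - [[3.4,-3.4,0,0,0],[3.4,-3.4,0,0,0],[3.4,-3.4,0,0,0],[3.4,-3.4,0,0,0],[3.4,-3.4,0,0,0]]

```text
time: 0.6
ee_pos: [356.6, -394.2, 231.1]
orientation: [0.979, 0.202, -0.0, -0.0]
contact_force: [1.2, -0.2, -0.3]
grip_width: 0.145
gripper_force: 0.0
```

arm_command:
  steps:
    - [[3.4,-3.4,0,0,0],[3.4,-3.4,0,0,0],[3.4,-3.4,0,0,0],[3.4,-3.4,0,0,0],[3.4,-3.4,0,0,0]]

```text
time: 1.1
ee_pos: [445.2, -170.8, 231.3]
orientation: [0.979, 0.202, -0.0, 0.0]
contact_force: [1.3, 0.4, 0.3]
grip_width: -0.001
gripper_force: 0.0
```

arm_command:
  steps:
    - [[3.4,-3.4,0,0,0],[3.4,-3.4,0,0,0],[3.4,-3.4,0,0,0],[3.4,-3.4,0,0,0],[3.4,-3.4,0,0,0]]

```text
time: 1.6
ee_pos: [533.9, 52.6, 231.2]
orientation: [0.979, 0.202, -0.0, 0.0]
contact_force: [1.7, 0.6, -0.5]
grip_width: -0.004
gripper_force: 0.0
```

arm_command:
  steps:
    - [[3.4,-3.4,0,0,0],[3.4,-3.4,0,0,0],[3.4,-3.4,0,0,0],[0,0,0,-8.5,0],[0,0,0,-8.5,0]]

```text
time: 2.1
ee_pos: [586.4, 187.2, 230.4]
orientation: [0.937, 0.349, -0.001, -0.0]
contact_force: [-0.5, -0.9, -0.6]
grip_width: -0.0
gripper_force: 0.0
```

arm_command:
  steps:
    - [[0,0,0,-8.5,0],[0,0,0,-8.5,0],[0,0,0,-8.5,0],[0,0,0,-8.5,0],[0,0,0,-8.5,0]]

```text
time: 2.6
ee_pos: [586.6, 184.7, 230.9]
orientation: [0.748, 0.664, -0.0, -0.0]
contact_force: [-0.7, -0.2, 0.4]
grip_width: 0.005
gripper_force: 0.0
```

arm_command:
  steps:
    - [[0,0,0,-6.7,0],[0,0,0,0,0]]

```text
time: 2.8
ee_pos: [586.7, 184.6, 230.8]
orientation: [0.709, 0.705, -0.0, -0.0]
contact_force: [0.4, -0.0, -0.2]
grip_width: -0.002
gripper_force: 0.0
```

arm_command:
  steps:
    - [[1.0,0.8,0,0,0],[0,0,4,0,0],[0,0,4,0,0],[0,0,2,0,0],[0,0,0,0,0]]

```text
time: 3.3
ee_pos: [593.5, 194.8, 128.1]
orientation: [0.71, 0.704, -0.002, -0.001]
contact_force: [-0.3, -0.3, 0.3]
grip_width: -0.001
gripper_force: 0.0
```

Run:
```python
from h import *
s=arm.grab_frame("scene")[75:235,285:425]; t=arm.grab_frame("top")[150:240,220:370]
a=cv2.resize(s,None,fx=3.5,fy=3.5,interpolation=cv2.INTER_CUBIC)
cv2.imwrite("pics/c3.png",a);print(arm.get_obs()['ee_pos'])
```

```text
[595.37348927 195.73857795 131.69917835]
```

View pics/c3.png

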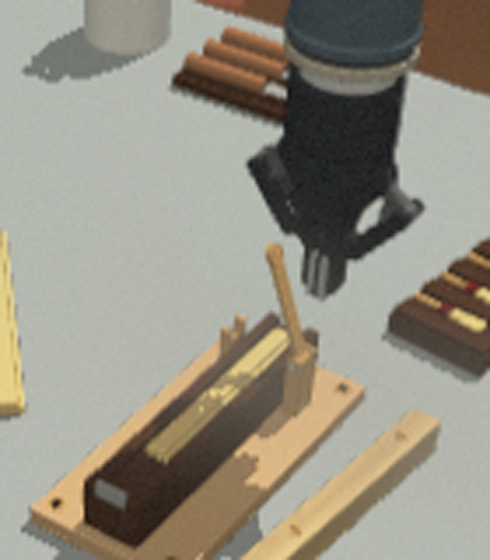

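The shut fingers, with tips at crop pixel (320,295), are just behind the upright bar, which runs from (275,250) to (298,350). Now I'll sweep along the arc.

arm_command:
  steps:
    - [[0,-1.0,0,0,0],[0,-1.1,0.2,0,0],[0,-1.5,0.4,0,0],[0,-1.4,0.6,0,0],[0,-1.2,0.9,0,0]]

```text
time: 3.9
ee_pos: [532.8, 196.0, 112.2]
orientation: [0.71, 0.704, 0.002, 0.001]
contact_force: [1.4, -0.3, 0.2]
grip_width: -0.004
gripper_force: 0.2
```

arm_command:
  steps:
    - [[0,-1.1,1.0,0,0],[0,-0.6,1.0,0,0],[0,-0.6,1.0,0,0],[0,-0.6,0.6,0,0],[0,-0.4,0.4,0,0]]

```text
time: 4.4
ee_pos: [499.6, 195.9, 71.0]
orientation: [0.71, 0.704, 0.001, 0.0]
contact_force: [0.5, -0.7, -0.6]
grip_width: 0.001
gripper_force: 0.1
```

arm_command:
  steps:
    - [[0,0,0.3,0,0],[0,0,0.2,0,0],[0,0,0,0,0]]

```text
time: 4.7
ee_pos: [500.2, 195.6, 65.3]
orientation: [0.71, 0.704, 0.0, 0.0]
contact_force: [-0.2, -0.4, -0.6]
grip_width: -0.002
gripper_force: 0.0
```

arm_command:
  steps:
    - [[0,0,0.1,0,0],[0,0,0.1,0,0],[0,0,0.1,0,0],[0,0,0,0,0]]

```text
time: 5.1
ee_pos: [500.3, 195.7, 63.4]
orientation: [0.71, 0.704, 0.001, 0.0]
contact_force: [-3.8, -1.6, 16.4]
grip_width: 0.001
gripper_force: 7.9
```

The hard stop was felt at z≈63.4 mm with 16 N, so the bar is shut. I'll lift off, move over the block and look.

arm_command:
  steps:
    - [[0,0,-2,0,0],[0,0,-4,0,0],[-2.0,1.2,-1.5,0,8.5],[-3.0,1.9,0,0,8.5],[-2.9,1.9,0,0,8.5]]

```text
time: 5.6
ee_pos: [550.2, 115.5, 138.3]
orientation: [0.709, 0.705, 0.001, 0.001]
contact_force: [0.8, -0.5, -0.5]
grip_width: 0.509
gripper_force: 0.0
```

arm_command:
  steps:
    - [[0,0,0,0,8.5],[0,0,0,0,8.5]]

```text
time: 5.8
ee_pos: [549.5, 115.4, 137.1]
orientation: [0.711, 0.704, -0.0, -0.0]
contact_force: [-0.4, -0.1, -0.6]
grip_width: 0.845
gripper_force: 0.0
```

Run:
```python
from h import *
s=arm.grab_frame("scene")[115:275,285:425]; t=arm.grab_frame("top")[150:250,225:365]
a=cv2.resize(s,(400,457),interpolation=cv2.INTER_CUBIC);b=cv2.resize(t,(400,286),interpolation=cv2.INTER_CUBIC)
b=cv2.copyMakeBorder(b,0,457-286,0,0,cv2.BORDER_CONSTANT)
cv2.imwrite("pics/c4.png",np.hstack([a,b]));o=arm.get_obs();print(o['ee_pos'],o['orientation'])
```

```text
[548.7542956  117.17635336 137.23495691] [ 7.09408511e-01  7.04797415e-01  6.89566733e-05 -4.04259540e-04]
```

View pics/c4.png

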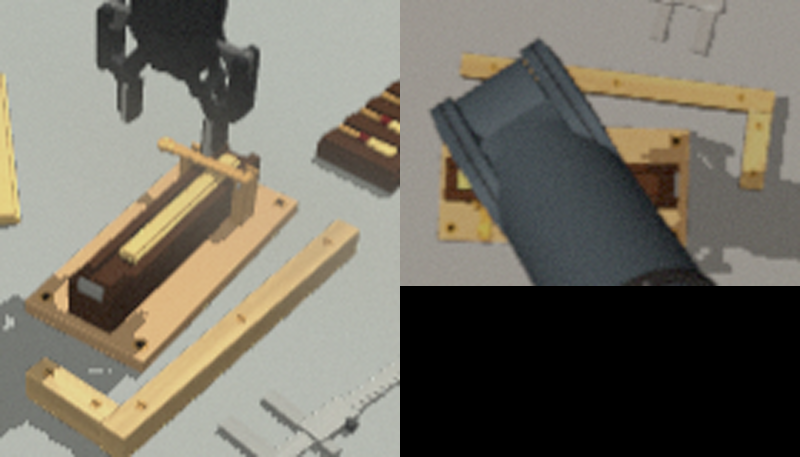

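The bar lies level across the trough, from left crop pixel (165,145) to (245,180), with the cane beneath it and the bed unmoved. Next I'll descend and grip the block.

arm_command:
  steps:
    - [[0,0,4,0,8.5],[0,0,4,0,8.5],[0,0,2.0,0,8.5],[0,0,1.2,0,8.5],[0,0,0.4,0,8.5]]

```text
time: 6.4
ee_pos: [548.5, 117.2, 20.4]
orientation: [0.709, 0.705, -0.0, -0.001]
contact_force: [-0.2, 0.4, -0.4]
grip_width: 0.995
gripper_force: 0.0
```

arm_command:
  steps:
    - [[0,0,0,0,6],[0,0,0,0,5],[0,0,0,0,4.6],[0,0,0,0,4.2],[0,0,0,0,3]]

```text
time: 6.9
ee_pos: [549.8, 116.4, 22.6]
orientation: [0.71, 0.704, 0.001, 0.0]
contact_force: [-0.3, -0.2, 6.0]
grip_width: 0.506
gripper_force: 60.7
```

arm_command:
  steps:
    - [[0,0,0,0,3],[0,0,0,0,3],[0,0,0,0,3]]

```text
time: 7.2
ee_pos: [549.9, 116.3, 22.5]
orientation: [0.71, 0.704, 0.001, 0.0]
contact_force: [-0.2, -0.6, 5.3]
grip_width: 0.503
gripper_force: 60.7
```

Gripped at 60 N. I'll ease the upward preload, turn the bed parallel to the fence, and slide it close.

arm_command:
  steps:
    - [[0,0,-0.1,0,3],[0,0,0,2,3],[0,0,0,2,3],[0,0,0,1.8,3],[0,0,0,0,3]]

```text
time: 7.7
ee_pos: [549.6, 116.5, 22.6]
orientation: [0.745, 0.667, 0.0, 0.0]
contact_force: [-1.0, 0.4, 1.0]
grip_width: 0.504
gripper_force: 62.4
```

arm_command:
  steps:
    - [[-0.4,0.2,0,0,3],[-0.8,0.5,0,0,3],[-1.0,0.6,0,0,3],[-1.0,0.6,0,0,3],[-0.8,0.5,0,0,3]]

```text
time: 8.2
ee_pos: [569.3, 73.3, 22.6]
orientation: [0.745, 0.668, 0.0, -0.0]
contact_force: [-2.7, 5.6, 6.1]
grip_width: 0.502
gripper_force: 62.9
```

arm_command:
  steps:
    - [[-0.4,0.3,0,0,3],[0,0,0,0,3],[0,0,0,0,3]]

```text
time: 8.5
ee_pos: [572.2, 68.0, 22.6]
orientation: [0.745, 0.667, 0.0, 0.001]
contact_force: [1.0, -1.0, 5.1]
grip_width: 0.505
gripper_force: 62.9
```

Run:
```python
from h import *
s=arm.grab_frame("scene")[135:275,285:420]; t=arm.grab_frame("top")[150:250,225:365]
a=cv2.resize(s,None,fx=4.2,fy=4.2,interpolation=cv2.INTER_CUBIC)
cv2.imwrite("pics/c5.png",a);o=arm.get_obs();print(o['ee_pos'],o['orientation'],o['contact_force'])
```

```text
[572.22396802  67.91567396  22.56317819] [7.44999211e-01 6.67064896e-01 6.95321920e-05 7.71450330e-04] [ 2.03897713 -1.63508992  5.3222331 ]
```

View pics/c5.png

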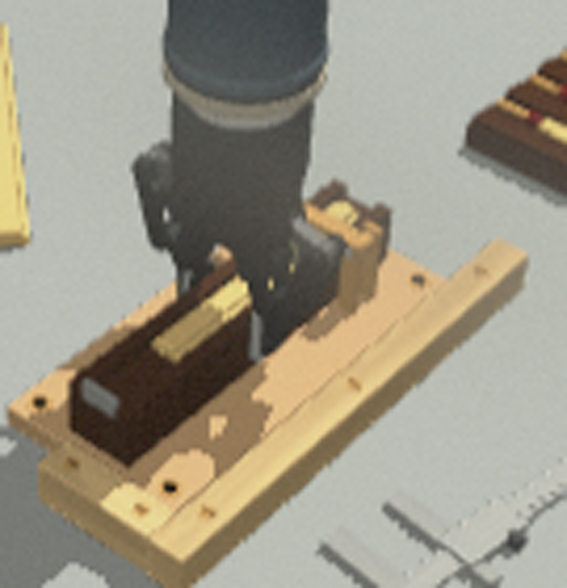

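The bar and cane are in place. The remaining gaps are about 9 mm to the fence and 5–6 mm to the stop. I'll feel for the stop first.

arm_command:
  steps:
    - [[-0.1,0,-0.05,0,3],[-0.1,0,0,0,3],[-0.1,0,0,0,3],[-0.05,0,0,0,3],[0,0,0,0,3]]

```text
time: 9.1
ee_pos: [570.8, 66.0, 22.7]
orientation: [0.744, 0.668, -0.0, -0.0]
contact_force: [1.4, 1.6, -1.4]
grip_width: 0.503
gripper_force: 62.1
```

arm_command:
  steps:
    - [[-0.05,0,0,0,3],[-0.05,0,0,0,3],[0,0,0,0,3]]

```text
time: 9.4
ee_pos: [570.6, 64.9, 22.7]
orientation: [0.744, 0.668, -0.0, -0.0]
contact_force: [0.4, 2.2, -1.9]
grip_width: 0.502
gripper_force: 62.1
```

arm_command:
  steps:
    - [[-0.05,0,0,0,3],[-0.05,0,0,0,3],[0,0,0,0,3]]

```text
time: 9.7
ee_pos: [570.5, 63.7, 22.6]
orientation: [0.745, 0.668, -0.0, -0.0]
contact_force: [1.0, 1.0, -3.9]
grip_width: 0.51
gripper_force: 62.0
```

arm_command:
  steps:
    - [[-0.05,0,0.03,0,3],[-0.05,0,0,0,3],[0,0,0,0,3]]

```text
time: 10.0
ee_pos: [570.6, 63.2, 22.6]
orientation: [0.744, 0.668, 0.0, -0.0]
contact_force: [-0.1, 3.2, 0.4]
grip_width: 0.503
gripper_force: 62.3
```

arm_command:
  steps:
    - [[-0.05,0,0,0,3],[-0.05,0,0,0,3],[0,0,0,0,3]]

```text
time: 10.3
ee_pos: [570.8, 62.1, 22.6]
orientation: [0.745, 0.668, 0.0, 0.0]
contact_force: [-0.2, 3.5, 0.3]
grip_width: 0.502
gripper_force: 62.3
```

arm_command:
  steps:
    - [[-0.05,0,0,0,3],[-0.05,0,0,0,3],[0,0,0,0,3]]

```text
time: 10.6
ee_pos: [570.7, 61.6, 22.6]
orientation: [0.744, 0.668, 0.001, -0.0]
contact_force: [0.3, 4.6, 0.3]
grip_width: 0.504
gripper_force: 62.3
```

arm_command:
  steps:
    - [[-0.05,0,0,0,3],[0,0,0,0,3],[0,0,0,0,3]]

```text
time: 10.9
ee_pos: [570.7, 61.6, 22.6]
orientation: [0.744, 0.668, 0.001, -0.0]
contact_force: [-0.0, 5.8, -0.4]
grip_width: 0.507
gripper_force: 62.2
```

Contact with the stop is felt: 5.8 N, with the position stalled. I'll ease off slightly and approach the fence.

arm_command:
  steps:
    - [[0.15,0,0,0,3],[0,0.15,0,0,3],[0,0.2,0,0,3],[0,0.2,0,0,3],[0,0.1,0,0,3]]

```text
time: 11.4
ee_pos: [575.0, 61.2, 22.7]
orientation: [0.745, 0.668, -0.002, -0.001]
contact_force: [-9.9, 2.4, 12.5]
grip_width: 0.504
gripper_force: 63.7
```

arm_command:
  steps:
    - [[0,0.05,0,0,3],[0,0.05,0,0,3],[0,0,0,0,3]]

```text
time: 11.7
ee_pos: [575.9, 61.0, 22.7]
orientation: [0.744, 0.668, -0.002, -0.001]
contact_force: [-9.6, 2.8, 10.9]
grip_width: 0.503
gripper_force: 63.7
```

arm_command:
  steps:
    - [[0,0.05,0,0,3],[0,0.05,0,0,3],[0,0,0,0,3]]

```text
time: 12.0
ee_pos: [576.9, 60.9, 22.7]
orientation: [0.744, 0.668, -0.002, -0.001]
contact_force: [-9.2, 3.6, 11.5]
grip_width: 0.506
gripper_force: 63.7
```

arm_command:
  steps:
    - [[0,0,-0.1,0,3],[0,0,0,0,3],[0,0,0,0,3]]

```text
time: 12.3
ee_pos: [578.3, 60.9, 22.9]
orientation: [0.745, 0.667, -0.001, -0.0]
contact_force: [0.0, 2.8, -6.1]
grip_width: 0.503
gripper_force: 62.0
```

arm_command:
  steps:
    - [[0,0.05,0,0,3],[0,0.05,0,0,3],[0,0,0,0,3]]

```text
time: 12.6
ee_pos: [579.6, 60.7, 23.2]
orientation: [0.744, 0.668, -0.001, -0.0]
contact_force: [-1.8, 2.2, -8.1]
grip_width: 0.504
gripper_force: 61.9
```

arm_command:
  steps:
    - [[0,0,0.06,0,3],[0,0,0,0,3]]

```text
time: 12.8
ee_pos: [579.7, 60.6, 22.8]
orientation: [0.744, 0.668, -0.0, 0.0]
contact_force: [-1.7, 1.3, -6.0]
grip_width: 0.504
gripper_force: 62.0
```

arm_command:
  steps:
    - [[0,0.04,0,0,3],[0,0.04,0,0,3],[0,0,0,0,3]]

```text
time: 13.1
ee_pos: [579.8, 60.5, 22.8]
orientation: [0.744, 0.668, -0.001, -0.0]
contact_force: [-5.3, 0.2, -4.0]
grip_width: 0.502
gripper_force: 62.6
```

The position has stalled at the fence. Now I'll build the push gradually.

arm_command:
  steps:
    - [[0,0.04,0,0,3],[0,0.04,0,0,3],[0,0,0,0,3],[0,0,0,0,3]]

```text
time: 13.5
ee_pos: [580.0, 60.5, 22.8]
orientation: [0.744, 0.668, -0.001, -0.0]
contact_force: [-8.2, 0.5, -0.5]
grip_width: 0.508
gripper_force: 62.9
```

arm_command:
  steps:
    - [[0,0.04,0,0,3],[0,0,0,0,3],[0,0,0,0,3]]

```text
time: 13.8
ee_pos: [580.0, 60.4, 22.8]
orientation: [0.744, 0.668, -0.002, -0.001]
contact_force: [-9.6, 1.3, 1.4]
grip_width: 0.508
gripper_force: 63.1
```

arm_command:
  steps:
    - [[0,0.04,-0.02,0,3],[0,0.04,0,0,3],[0,0,0,0,3],[0,0,0,0,3]]

```text
time: 14.2
ee_pos: [580.1, 60.3, 22.9]
orientation: [0.744, 0.668, -0.002, -0.001]
contact_force: [-11.4, 1.8, 1.7]
grip_width: 0.504
gripper_force: 63.2
```

arm_command:
  steps:
    - [[0,0,0,0,3],[0,0,0,0,3],[0,0,0,0,3],[0,0,0,0,3],[0,0,0,0,3]]

```text
time: 14.7
ee_pos: [580.1, 60.3, 22.9]
orientation: [0.744, 0.668, -0.002, -0.001]
contact_force: [-11.6, 0.7, 2.1]
grip_width: 0.51
gripper_force: 63.2
```

Run:
```python
from h import *
s=arm.grab_frame("scene")[135:275,285:420]; t=arm.grab_frame("top")[150:240,240:370]
cv2.imwrite("pics/c6.png",cv2.resize(s,None,fx=4.2,fy=4.2,interpolation=cv2.INTER_CUBIC))
F=[]
for i in range(8): arm.grab_frame("top");o=arm.get_obs();F.append(o['contact_force'])
print(np.mean(F,0),np.std(F,0),o['ee_pos'],R.from_quat(o['orientation']).as_matrix(),o['gripper_force'])
```

```text
[-11.45903955   0.74731301   1.52021686] [0.43124372 0.5713547  0.5459284 ] [580.12720195  60.32691831  22.91545947] [[ 0.10713295  0.99423502 -0.00438823]
 [ 0.99424275 -0.10714045 -0.0015102 ]
 [-0.00197165 -0.00420118 -0.99998923]] 63.15792292356491
```

View pics/c6.png

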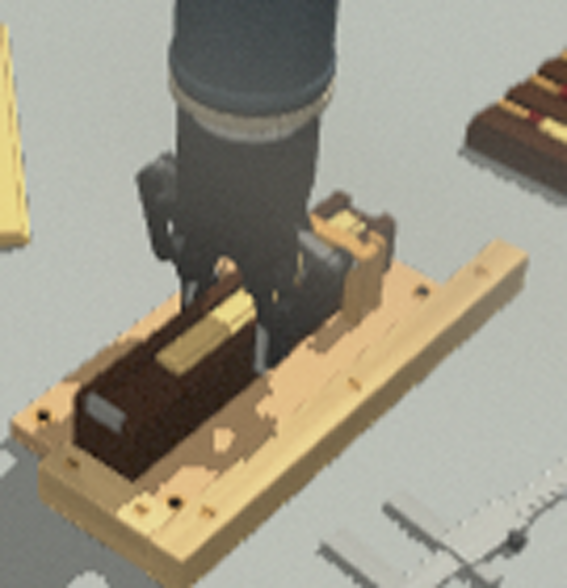

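The bed sits flush in the corner: its back edge is along the fence and its end is at the stop. The hold-down is shut and the cane is in place. I'll add a touch more push to cover friction, then hand in.

arm_command:
  steps:
    - [[0,0.04,0,0,3],[0,0,0,0,3],[0,0,0,0,3],[0,0,0,0,3],[0,0,0,0,3]]

```text
time: 15.7
ee_pos: [580.2, 60.3, 22.9]
orientation: [0.744, 0.668, -0.002, -0.001]
contact_force: [-12.6, 0.4, 2.3]
grip_width: 0.506
gripper_force: 63.3
```

arm_command:
  steps:
    - [[0,0,0,0,3],[0,0,0,0,3],[0,0,0,0,3],[0,0,0,0,3],[0,0,0,0,3]]

```text
time: 16.2
ee_pos: [580.2, 60.3, 23.0]
orientation: [0.744, 0.668, -0.002, -0.001]
contact_force: [-11.8, 1.3, 2.4]
grip_width: 0.506
gripper_force: 63.3
```

```bash
python3 -c "
from bench import arm
print(arm.hand_in())"
```

```text
the job is handed in; nothing more can be done
None
```

The job is handed in: the hold-down is shut over the cane, and the bed is in the corner, held against the fence with about 12 N measured at the wrist (table friction may take up to about 2 N of that). No verdict came back.

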